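# Measure the socket rail's setback with a tape measure and lock it

### The arm

A 7-joint arm with a two-finger parallel gripper is mounted at the origin on the work surface. World frame = base frame: x ahead of the robot, y to its left, z up, the work surface at z = 0. Lengths are in m, angles in rad, forces in N, time in s.
With the tool pointing down it reaches from about 0.4 to 0.875 m from the base axis. Payload 19.3 kg.
Tool frame: the origin (TCP) lies midway between the tips of the shut fingers; the grasp point (between the pads) lies 19 mm behind it; z points along the fingers, y is the line along which they close (so a half turn about z gives the same grasp; the last joint's range is limited). The gripper opens to 85 mm and grips with 20 to 120 N. Pads are 22 mm wide; open, the fingers measure 114 mm over their backs; the gripper's body (76 mm by 85 mm) begins 54 mm behind the grasp point. The pads swing forward as they close: fully open they stand 13 mm farther back than shut.
Start: joints at [-1.262, 0.521, -0.036, 1.599, 0.021, 1.021, -0.113], TCP at [0.231, 0.581, 0.202] pointing down, gripper open.
Joint ranges: [-2.91, 2.91], [-0.3, 2.13], [-1.5, 1.42], [0.17, 2.43], [-1.26, 4.41], [0.16, 1.93], [-2.52, 2.52]. Speed limits (rad/s): [1.89, 1.89, 2.39, 2.39, 3.01, 3.01, 3.01].

### API

Orientations are given as [roll, pitch, yaw] about the fixed x, y, z axes, in that order (R = Rz(yaw) Ry(pitch) Rx(roll)).
In Python, from workcell import * gives the robot as it stands. The module is installed in compiled form; this text tells all that it offers.
- The arm moves only by the tool play_rows, never from a script. Its argument "deltas" is a list of rows, each a list of 7 numbers: the shift along the tool's x, y, z in units of 500 mm (1.0 is 500 mm), then the turn, a rotation vector about the tool's x, y, z in units of 120 degrees (1.0 is 120 degrees), then the closure, from 0 (fully open) to 1 (shut). A call has 1 to 10 rows; each row is the pose to reach, as a shift and turn from the pose commanded when the call began, along the tool's axes at that moment; what a row does not reach only later rows make up. A row lasts 1/10 s, in which the tool goes at most 50 mm and 8.59 degrees, less where a joint would pass 70% of its speed; a pose out of reach is approached as far as the arm can. A call with a number of a shift or a turn outside -1 to 1 is refused whole. A call with a gripper value outside its range is refused whole. The fingers move at their own pace and stop on an object; "newtons" is the grip in N (left out, the last holds). Time passes only in rows, so rows that repeat a pose let the fingers close. It gives the time, the measured TCP pose, the force, the opening and the grip force at its end, in the units of the state.
- observe(): the state, without advancing time (a new reading comes with each control period).
- grab_frame(name): name is "scene" or "side" or "wrist"; returns the picture (400x640x3 uint8, red, green, blue); there is no depth.
- get_calibration(name): a dict with "fovy" (degrees; the focal length in pixels is half the picture's height over the tangent of half this angle, whatever the lens; pixels are square), "cx", "cy" (the principal point, pixels), "k1" (the pictures are not rectified: a ray, as slopes to the right and down, at radius r is drawn at 1 + k1 r^2 times it, then the intrinsics apply), "xyz" and "rotation" of the camera in the world. Camera axes: x right, y down, z forward; pixel columns grow to the right and rows downward; lengths in m; the calibration is good to about 2 mm. A picture is of the moment at which its call begins: read the wrist's pose just before it. get_calibration takes no time and is no camera call; for the wrist camera it gives the pose at the moment of the call.
- job_done(): hands the job in; it is judged then, once.
The state is a dict: "clock": time; "qpos": joint angles; "qd": joint speeds; "joint_efforts": joint torques, N m; "position": TCP position; "tool_rot": TCP orientation; "force": force on the tool from outside, world axes, zero at the start; "moment": the same for the moment, N m; "grip_width": finger opening in m; "finger_force": force on a finger pad.
Only numpy, scipy, OpenCV 4.12 (cv2) and the standard library are available. Lean on these libraries where they do the work, as an engineer would, in place of code of your own. Each camera call takes 0.05 s, during which the arm holds its last target. There are 200 camera calls.

### The job

Measure how far the red socket rail sits from the raised lip on the shelf's far edge: hook the tape measure's end over the lip and draw the case straight back, beside the rail's free end, until the front of the case is level with the edge of the rail that faces the lip. Stand the case on the shelf there and let go, then take it again front to back and squeeze its lock lever fully in. Leave it standing there hooked, level and locked, and do not disturb the other things.

Things in the scene. Friction and masses are not known exactly. Their poses are not given: they have to be found in the camera images.
- shelf: Pine two-by-ten, 235 mm (x) by 900 mm (y), fixed on cleats; its top is 80 mm above its origin, which lies on the bench under its centre. +x points to the far edge, away from the robot. Along the far edge runs an aluminium lip 5 mm thick, standing 12 mm above the shelf's top: inner face at x = +117.5 mm, outer face at x = +122.5 mm, free space beyond.
- lip (a point): Top outer edge of the aluminium lip, at the middle of its length, 92 mm above the bench; same axes as the shelf.
- rail_edge (a point): Corner of the red socket rail's top, at its free end (+y, towards the tape measure) on the long edge that faces the lip. The bar reaches from here 160 mm to -y, 28 mm to -x and 12 mm down to the shelf. Same axes as the shelf. This edge lies 60 to 120 mm from the lip's inner face.
- tape: Tape measure standing on a rubber foot: black case 54 mm long (x), 32 mm thick (y), 60 mm tall, bright round side plates; about 0.4 kg. Origin at the centre of its underside, z up, +x towards the front with strip and lock lever. Stood on the shelf it stays put though the strip pulls. It measures 32 mm side to side, about 60 mm front to back over the lever.
- mouth (a point): Where the yellow strip leaves the front face of the case: 27 mm ahead of the tape origin, 15 mm above the case's underside. The strip is stiff, 19 mm wide, 2 mm thick. It draws out by up to 160 mm against a spring of 1.2 to 1.9 N and springs back when freed, unless locked.
- hook (a point): Lower end of the case-side face of the steel hook on the strip's end. The strip's underside is 14 mm and the hook's end 3 mm above the level of the case's underside; the hook plate is 2.5 mm thick, 19 mm wide. With the strip home this face is 18 mm ahead of the mouth, so with the case on the shelf the lip fits between hook and case.
- lock (a joint): Lock lever on the case's front: flap 18 mm wide, hinged 54 mm above the underside, hanging to 31 mm above it. 0 rad: off, its lower end 6 mm out of the front; 0.24 rad: fully in, flush, strip braked. It stays where left. It takes 3 to 8 N: close the fingers on lever and case back, fingertips above the strip (over 18 mm above the underside).
- rail: Red plastic socket rail, a bar 160 mm (y) by 28 mm (x) by 12 mm with steel spring clips, two black sockets standing to 48 mm on its -y half; screwed to the shelf parallel to the lip. Origin at the centre of its underside.
- lug_nut: Chrome lug nut, 25 mm across, 34 mm tall, standing loose; origin at the centre of its underside. Leave alone.
- socket: Loose black steel socket, 24 mm across, 30 mm tall, standing; origin at the centre of its underside. Leave alone.
- valve_cap: Stainless valve stem cap, 12 mm across, 15 mm tall, standing; origin at the centre of its underside. Leave alone.
- parts_box: Clear plastic parts box 140 x 100 x 50 mm with a flap lid, fixed; origin at the centre of its underside. Leave alone.
There are look-alikes about, which are no part of the job. Leave any green or turquoise look-alike of the tape alone.

How it is judged:
By the outcome, as a careful person would: the job done as asked, in the order asked, and still so for the second after the job is handed in, with the robot touching nothing.
It also fails if it takes over 48 s, if anything falls off the work surface, if the arm or the gripper's body presses on something with over 40 N, if the wrist force passes 120 N, or if a joint passes its speed limit or range.

## Working session

There is one attempt and no reset: what is moved stays moved. The work goes in short steps, Python scripts to look and compute and a tool call to move; the robot and the scene stay as the last step left them, time stands still between calls to the robot, and variables do not carry over. Pictures are saved under pics/ and viewed, at most 10 in all, crops included, and the job is handed in when it is done.

Besides the shell and the picture viewer there is one more tool, called as name([rows], argument=value, ...), one row to a line, values as JSON. play_rows: Moves the arm, as the interface text tells. Its arguments: {"type":"object","properties":{"deltas":{"type":"array"},"newtons":{"type":"number"}},"required":["deltas"]}

```bash
mkdir -p pics; cat > h.py <<'E'
import numpy as np, cv2, json
from workcell import *
def K(c,h=400): 
    return h/2/np.tan(np.radians(c["fovy"])/2)
def Rm(c):
    R=np.array(c["rotation"],float)
    if R.shape==(3,3): return R
    from scipy.spatial.transform import Rotation as Q
    return Q.from_euler('xyz',R).as_matrix()
def ray(c,u,v):
    f=K(c); d=np.array([(u-c["cx"])/f,(v-c["cy"])/f]); r0=np.hypot(*d); r=r0
    for _ in range(30): r=r0/(1+c["k1"]*r*r)
    d=d*(r/r0 if r0>0 else 1)
    w=Rm(c)@np.array([d[0],d[1],1.]); return np.array(c["xyz"],float),w/np.linalg.norm(w)
def onz(c,u,v,z):
    o,w=ray(c,u,v); return o+w*(z-o[2])/w[2]
def proj(c,P):
    p=Rm(c).T@(np.array(P,float)-np.array(c["xyz"])); s=p[:2]/p[2]; s=s*(1+c["k1"]*(s@s)); f=K(c)
    return s[0]*f+c["cx"],s[1]*f+c["cy"]
def tri(obs):
    A=np.zeros((3,3));b=np.zeros(3)
    for c,u,v in obs:
        o,w=ray(c,u,v);M=np.eye(3)-np.outer(w,w);A+=M;b+=M@o
    X=np.linalg.solve(A,b); 
    return X,[float(np.linalg.norm(np.cross(X-ray(*q)[0],ray(*q)[1]))) for q in obs]
def snap(name,fn):
    c=get_calibration(name); im=grab_frame(name); cv2.imwrite("pics/"+fn+".png",im[:,:,::-1]); 
    json.dump({k:np.array(v).tolist() for k,v in c.items()},open("pics/"+fn+".json","w")); return c,im
def load(fn): return json.load(open("pics/"+fn+".json")),cv2.imread("pics/"+fn+".png")
E
python3 - <<'E'
from h import *
for n in("scene","side","wrist"):
    c,im=snap(n,n+"0"); print(n,c)
print(observe())
a=cv2.imread("pics/scene0.png");b=cv2.imread("pics/side0.png")
E
```

```text
scene {'fovy': 57.14165714388624, 'cx': 319.2186021936941, 'cy': 198.31829708040578, 'k1': -0.06494726481659151, 'xyz': array([0.83196521, 0.59317275, 0.60432167]), 'rotation': array([-2.27293664, -0.00945941,  2.58494004])}
side {'fovy': 50.92851743731242, 'cx': 316.8136937250747, 'cy': 199.4081216137811, 'k1': -0.10477010286123487, 'xyz': array([ 0.15171352, -0.39717911,  0.81989291]), 'rotation': array([-2.43819923, -0.01306602, -0.62019606])}
wrist {'fovy': 66.03178998939077, 'cx': 324.078962318255, 'cy': 199.46119886320307, 'k1': -0.05509626845553367, 'xyz': array([0.15531268, 0.61189833, 0.37283201]), 'rotation': array([2.81475846e+00, 2.35861913e-04, 1.19230739e+00])}
{'clock': 0.15, 'qpos': array([-1.262176  ,  0.52184793, -0.0363208 ,  1.59985713,  0.02119226,
        1.02109487, -0.11280444]), 'qd': array([-0.00042825, -0.00163303,  0.0009341 , -0.00099676, -0.00062184,
        0.00111096, -0.00091014]), 'joint_efforts': array([ 2.41089423e-03, -9.27386355e+01,  1.98122889e+00, -3.70057118e+01,
        1.80707948e-02,  6.37491758e-03, -4.48868377e-05]), 'position': array([0.23107182, 0.58042983, 0.20208334]), 'tool_rot': array([-3.14077156e+00,  5.11958996e-05,  2.76274543e+00]), 'force': array([-0.27709495, -0.29117406,  0.63530119]), 'moment': array([-0.02483712, -0.01115526,  0.07621831]), 'finger_force': 0.0, 'grip_width': 0.08526279107232765}
```

View pics/scene0.png

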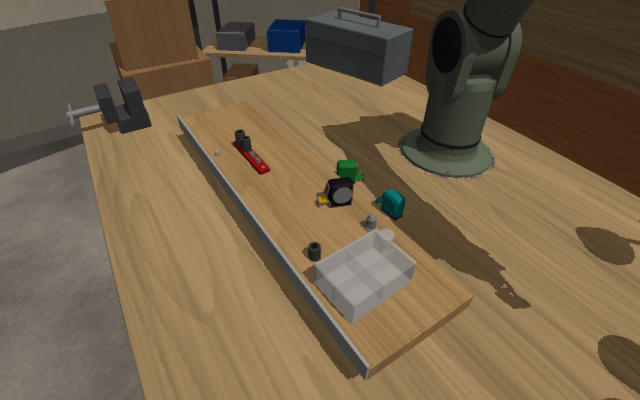

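View pics/side0.png

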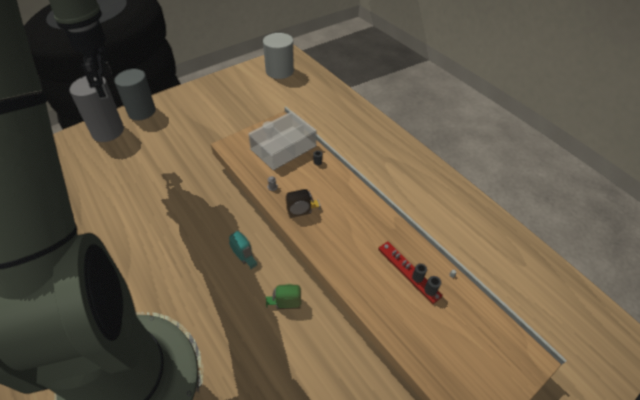

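View pics/wrist0.png

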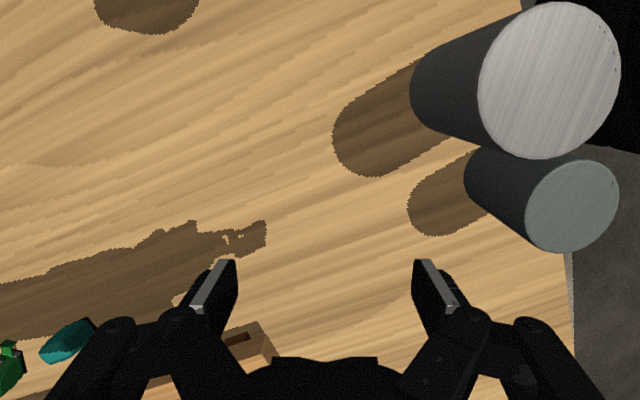

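The scene view shows the black tape at (340,192) with its yellow strip at (322,201), the rail at (252,156), the lip from (180,118) to (368,372), and green and turquoise look-alikes at (347,170) and (392,204). In the side view the tape is at (299,203) and its hook at (317,206). The rail's free end is at (385,246), and the lip runs from (287,110) to (562,360). The wrist view looks away from the work.

```bash
python3 - <<'E'
from h import *
cs,s=load("scene0");cd,d=load("side0")
for n,p,q in(("lipA(-y)",(180,118),(562,360)),("lipB(+y)",(368,372),(287,110)),("hook",(320,202),(317,206)),("railfree",(266,171),(385,245)),("nut",(370,222),(272,183)),("sock",(315,250),(318,157)),("cap",(217,153),(453,274))):
    X,e=tri([(cs,*p),(cd,*q)]); print(n,X.round(4),np.round(e,4))
def crop(im,x,y,w,h,k): return cv2.resize(im[y:y+h,x:x+w],None,fx=k,fy=k,interpolation=cv2.INTER_CUBIC)
m=np.vstack([np.hstack([crop(s,300,165,80,60,5),crop(d,270,170,80,60,5)]),np.hstack([crop(s,220,125,80,60,5),crop(d,370,230,80,60,5)])])
cv2.imwrite("pics/m1.png",m)
for n,c,im in(("scene",cs,s),("side",cd,d)):
    h=cv2.cvtColor(im,cv2.COLOR_BGR2HSV)
    for nm,lo,hi in(("yel",(22,150,120),(35,255,255)),("red",(0,180,90),(8,255,255))):
        k=cv2.inRange(h,lo,hi);nn,l,st,ce=cv2.connectedComponentsWithStats(k)
        print(n,nm,[(st[i].tolist(),ce[i].round(1).tolist()) for i in range(1,nn) if st[i][4]>5])
E
```

```text
lipA(-y) [ 0.6635 -0.4634  0.0833] [0.0029 0.0029]
lipB(+y) [0.6466 0.4309 0.0783] [0.0035 0.0035]
hook [0.5097 0.0874 0.0867] [0.0003 0.0003]
railfree [ 0.5623 -0.0797  0.0861] [0.0039 0.0039]
nut [0.4607 0.1991 0.0941] [0.0004 0.0004]
sock [0.5966 0.2068 0.0975] [0.0014 0.0014]
cap [ 0.6329 -0.2152  0.085 ] [0.0003 0.0003]
scene yel [([319, 197, 10, 6, 37], [322.5, 199.9])]
scene red [([241, 150, 29, 25, 175], [257.6, 163.6])]
side yel [([311, 201, 7, 5, 23], [314.5, 202.8])]
side red [([379, 242, 46, 51, 373], [399.8, 264.5]), ([427, 296, 8, 6, 22], [431.1, 298.6])]
```

View pics/m1.png

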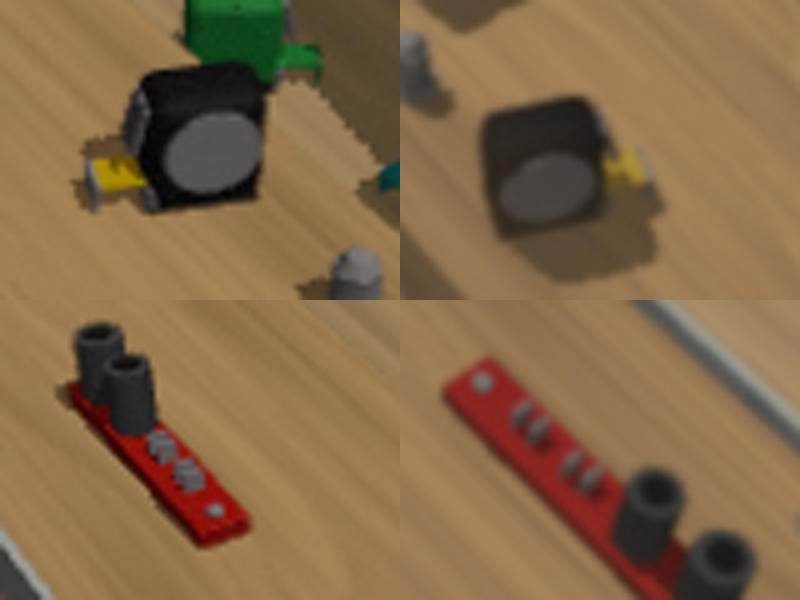

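The montage shows the tape with its strip pointing towards the lip, and the rail's free end with its screw. Next I bring the wrist camera over the shelf.

play_rows([
  [-0.07,-0.063,-0.02,0,0,0.07,0],
  [-0.14,-0.127,-0.04,0,0,0.14,0],
  [-0.21,-0.19,-0.06,0,0,0.21,0],
  [-0.28,-0.254,-0.08,0,0,0.28,0],
  [-0.35,-0.317,-0.1,0,0,0.35,0],
  [-0.42,-0.381,-0.1,0,0,0.42,0],
  [-0.49,-0.445,-0.1,0,0,0.49,0],
  [-0.56,-0.508,-0.1,0,0,0.56,0],
  [-0.63,-0.572,-0.1,0,0,0.63,0],
  [-0.7,-0.635,-0.1,0,0,0.7,0],
])

```text
clock: 1.15
position: [0.4393, 0.1544, 0.2527]
tool_rot: [3.141, -0.0, 1.291]
force: [1.8, 0.4, -1.3]
grip_width: 0.0857
finger_force: 0.0
```

play_rows([
  [-0.04,0.035,0,0,0,0.07,0],
  [-0.08,0.07,0,0,0,0.14,0],
  [-0.12,0.105,0,0,0,0.21,0],
  [-0.16,0.14,0,0,0,0.28,0],
  [-0.206,0.184,0,0,0,0.35,0],
  [-0.206,0.184,0,0,0,0.42,0],
  [-0.206,0.184,0,0,0,0.49,0],
  [-0.206,0.184,0,0,0,0.56,0],
  [-0.206,0.184,0,0,0,0.607,0],
  [-0.206,0.184,0,0,0,0.607,0],
])

```text
clock: 2.15
position: [0.4995, 0.0323, 0.2523]
tool_rot: [3.141, 0.0, 0.024]
force: [0.2, -0.0, -0.9]
grip_width: 0.0856
finger_force: 0.0
```

```bash
python3 - <<'E'
from h import *
print(observe()["position"],observe()["tool_rot"]); c,im=snap("wrist","w1"); print(c["xyz"],c["rotation"])
E
```

```text
[0.49948141 0.03231988 0.25233513] [3.14124939e+00 3.53264394e-04 2.38284691e-02]
[0.58282688 0.03517985 0.42314112] [ 2.81604611e+00  8.14889718e-05 -1.54667332e+00]
```

play_rows([
  [0.08,0.04,0,0,0,0,0],
  [0.14,0.08,0,0,0,0,0],
  [0.14,0.08,0,0,0,0,0],
  [0.14,0.08,0,0,0,0,0],
])

```text
clock: 2.6
position: [0.5704, -0.0067, 0.252]
tool_rot: [3.141, 0.001, 0.027]
force: [-0.9, 0.5, -0.1]
grip_width: 0.0853
finger_force: 0.0
```

```bash
python3 - <<'E'
from h import *
print(observe()["position"],observe()["tool_rot"]); c,im=snap("wrist","w2"); print(c["xyz"],c["rotation"])
a=cv2.imread("pics/w1.png"); cv2.imwrite("pics/m2.png",np.hstack([cv2.resize(x,(400,250)) for x in(a,im[:,:,::-1])]))
E
```

```text
[ 0.57042834 -0.00668514  0.252039  ] [3.14115317e+00 8.89428954e-04 2.65939067e-02]
[ 0.6538643  -0.00358193  0.42278395] [ 2.81546951e+00 -3.69186426e-05 -1.54392163e+00]
```

View pics/w1.png

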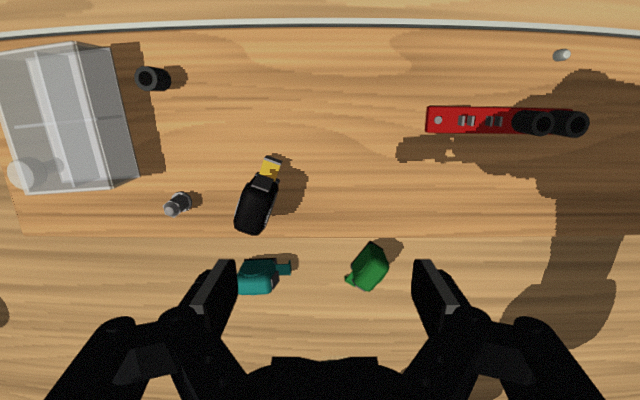

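View pics/w2.png

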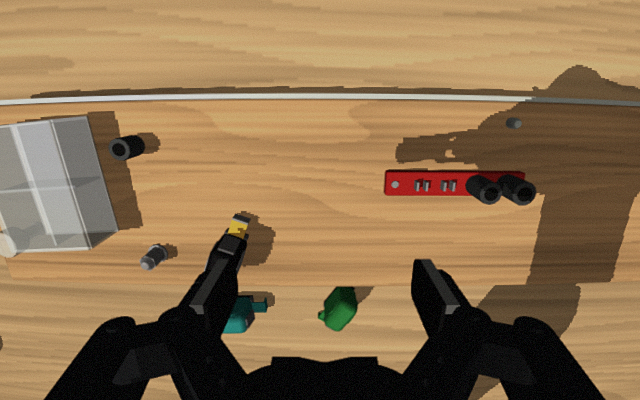

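Both views show the lip (w1 row ≈ 22–35, w2 row ≈ 98), the rail's free-end corners at w1 (427,106) and w2 (385,170), and the tape at w1 (257,205), turned some 15–20° with its yellow strip at (271,165). Next I measure with masks.

```bash
cat > m.py <<'E'
from h import *
def red(im):
    h=cv2.cvtColor(im,cv2.COLOR_BGR2HSV); return cv2.inRange(h,(0,170,70),(8,255,255))|cv2.inRange(h,(174,170,70),(180,255,255))
def lip(im,c,lo,hi):
    # low-saturation band per column -> top and bottom subpixel edges
    h=cv2.cvtColor(im,cv2.COLOR_BGR2HSV); out=[]
    for u in range(20,620,10):
        col=h[lo:hi,u,1]; k=np.where((col<60)&(h[lo:hi,u,2]>90))[0]
        if 1<len(k)<15 and k[-1]-k[0]<15: out.append((u,lo+k[0]-.5,lo+k[-1]+.5))
    return np.array(out)
def line(P): # x=a+b*y robust
    P=np.array(P); k=np.ones(len(P),bool)
    for _ in range(4):
        b,a=np.polyfit(P[k,1],P[k,0],1); r=P[:,0]-a-b*P[:,1]; k=abs(r)<max(.0008,2*r[k].std())
    return a,b,r[k].std()
E
python3 - <<'E'
from m import *
for n,lo,hi in(("w1",8,48),("w2",85,112)):
    c,im=load(n); L=lip(im,c,lo,hi)
    print(n,len(L),L[:3].tolist(),L[-3:].tolist())
    for j,nm in((1,"outer"),(2,"lower")):
        P=[onz(c,q[0],q[j],.092)[:2] for q in L]; a,b,s=line(P); print(nm,"x=%.4f + %.4f*y  s=%.4f"%(a,b,s))
    k=red(im); ct=max(cv2.findContours(k,0,1)[0],key=cv2.contourArea).reshape(-1,2)
    W=np.array([onz(c,u,v,.092)[:2] for u,v in ct]); print("rail bbox",W.min(0),W.max(0))
    # edge facing lip: per column top
    E=[];F=[]
    for u in range(int(ct[:,0].min())+4,int(ct[:,0].min())+85,3):
        E.append(onz(c,u,np.where(k[:,u])[0][0]-.5,.092)[:2])
    print("rail lip edge",line(E))
    ys=[onz(c,np.where(k[v])[0][0]-.5,v,.092)[:2] for v in range(ct[:,1].min()+5,ct[:,1].min()+18,2)]
    print("free end",np.round(ys,4).tolist())
    h=cv2.cvtColor(im,cv2.COLOR_BGR2HSV); y=cv2.inRange(h,(22,150,100),(35,255,255)); 
    pts=cv2.findNonZero(y); print("yellow",cv2.boundingRect(pts),cv2.minAreaRect(pts))
    W=np.array([onz(c,u,v,.096)[:2] for u,v in pts.reshape(-1,2)]).astype(np.float32)*1000; print("yellow mm",cv2.minAreaRect(W),W.mean(0))
c,im=load("w1"); g=im.max(2); roi=np.zeros_like(g); roi[165:245,225:290]=255
k=((g<65)&(roi>0)).astype(np.uint8); ct=max(cv2.findContours(k,0,1)[0],key=cv2.contourArea)
print("case px",cv2.boundingRect(ct),cv2.minAreaRect(ct))
for z in(.14,.13):
    W=np.array([onz(c,u,v,z)[:2] for u,v in ct.reshape(-1,2)]).astype(np.float32)*1000; print(z,cv2.minAreaRect(W))
cv2.imwrite("pics/m3.png",cv2.resize(im[145:245,215:315],None,fx=6,fy=6,interpolation=cv2.INTER_CUBIC))
E
```

```text
w1 55 [[20.0, 29.5, 35.5], [80.0, 25.5, 31.5], [90.0, 24.5, 30.5]] [[590.0, 25.5, 31.5], [600.0, 26.5, 32.5], [610.0, 27.5, 33.5]]
outer x=0.6570 + -0.0254*y  s=0.0002
lower x=0.6513 + -0.0257*y  s=0.0003
rail bbox [ 0.54939639 -0.17927679] [ 0.57887351 -0.07189485]
rail lip edge (np.float64(0.5753393555198197), np.float64(-0.022722290389244684), np.float64(0.00027715612849091954))
free end [[0.5712, -0.0722], [0.5692, -0.0714], [0.5671, -0.0716], [0.5651, -0.0719], [0.5631, -0.0721], [0.561, -0.0723], [0.5589, -0.0726]]
yellow (259, 160, 21, 15) ((269.23785400390625, 169.22705078125), (17.35106658935547, 14.557251930236816), 17.10272979736328)
yellow mm ((505.4022521972656, 93.17864990234375), (18.583765029907227, 16.518651962280273), 71.24422454833984) [507.425    94.56786]
w2 60 [[20.0, 98.5, 103.5], [30.0, 98.5, 103.5], [40.0, 97.5, 102.5]] [[590.0, 98.5, 102.5], [600.0, 99.5, 103.5], [610.0, 99.5, 104.5]]
outer x=0.6571 + -0.0235*y  s=0.0003
lower x=0.6516 + -0.0246*y  s=0.0003
rail bbox [ 0.54930493 -0.20588691] [ 0.57902761 -0.07297853]
rail lip edge (np.float64(0.5741606420725134), np.float64(-0.030389454798406865), np.float64(9.693059200117993e-06))
free end [[0.5701, -0.0729], [0.5679, -0.0731], [0.5656, -0.0733], [0.5632, -0.0735], [0.5609, -0.0737], [0.5586, -0.074], [0.5563, -0.0742]]
yellow (228, 220, 20, 13) ((237.20001220703125, 228.4000244140625), (16.443843841552734, 12.649109840393066), 18.434946060180664)
yellow mm ((505.0980529785156, 93.55142211914062), (19.260374069213867, 16.404813766479492), 71.34408569335938) [507.2407   94.83276]
case px (234, 172, 46, 63) ((255.84254455566406, 203.5818634033203), (34.178409576416016, 61.53117370605469), 17.52556800842285)
0.14 ((480.6004638671875, 99.75572204589844), (32.962135314941406, 65.43812561035156), 70.77698516845703)
0.13 ((476.99005126953125, 102.03640747070312), (34.12629699707031, 67.74925231933594), 70.77703857421875)
```

View pics/m3.png

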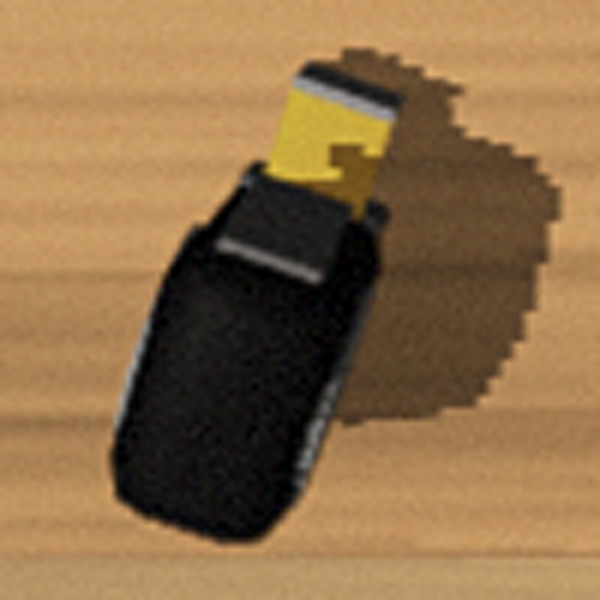

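The crop shows the tape's front at the upper right, with the hook face at about (350,105) in the crop and the lever plate over the strip. My estimates:
- **Tape:** origin ≈ (0.4705, 0.105), yaw ≈ −0.33.
- **Shelf:** yaw ≈ +0.025.
- **Lip:** outer face at x ≈ 0.657 − 0.0247·y.
- **Rail corner:** ≈ (0.5767, −0.0725).

play_rows([
  [-0.05,-0.06,0.02,0,0,0.05,0],
  [-0.1,-0.12,0.04,0,0,0.1,0],
  [-0.15,-0.18,0.07,0,0,0.15,0],
  [-0.194,-0.229,0.104,0,0,0.17,0],
  [-0.194,-0.229,0.104,0,0,0.17,0],
  [-0.194,-0.229,0.104,0,0,0.17,0],
])

```text
clock: 3.25
position: [0.4697, 0.1072, 0.2006]
tool_rot: [-3.141, 0.001, -0.327]
force: [0.4, -0.9, -0.7]
grip_width: 0.0854
finger_force: 0.0
```

```bash
python3 - <<'E'
from m import *
o=observe();print(o["position"],o["tool_rot"],o["qpos"]); c,im=snap("wrist","w3"); print(c["xyz"],c["rotation"])
h=cv2.cvtColor(im,cv2.COLOR_BGR2HSV); y=cv2.inRange(h,(22,150,100),(35,255,255)); n,l,st,ce=cv2.connectedComponentsWithStats(y); i=1+st[1:,4].argmax()
pts=np.argwhere(l==i)[:,::-1]; W=np.array([onz(c,u,v,.096)[:2] for u,v in pts]).astype(np.float32)*1000; print(st[i],cv2.minAreaRect(W))
P=proj(c,(.4705,.105,.14));print(P)
E
```

```text
[0.46974906 0.10716178 0.2006373 ] [-3.14094268e+00  6.39608037e-04 -3.26723730e-01] [-0.9785333   0.40360992  0.83300489  1.99667594 -0.38065324  0.90184714
 -1.84152998]
[0.54878306 0.08141693 0.37143375] [ 2.81558116e+00  1.37120277e-03 -1.89712356e+00]
[324 280  41  24 608] ((356.00189208984375, 124.1380615234375), (21.986433029174805, 39.71611404418945), 2.803740978240967)
(np.float64(327.93390730754254), np.float64(203.58530721387518))
```

```bash
python3 - <<'E'
from m import *
c,im=load("w3"); h=cv2.cvtColor(im,cv2.COLOR_BGR2HSV); y=cv2.inRange(h,(22,190,100),(35,255,255)); n,l,st,ce=cv2.connectedComponentsWithStats(y)
print(proj(c,(.5052,.0934,.096)))
for i in range(1,n):
    if st[i][4]>40:
        pts=np.argwhere(l==i)[:,::-1]; W=np.array([onz(c,u,v,.096)[:2] for u,v in pts]).astype(np.float32)*1000; print(st[i],cv2.minAreaRect(W))
E
```

```text
(np.float64(327.42506161648566), np.float64(148.72311977661045))
```

```bash
python3 - <<'E'
from m import *
c,im=load("w3"); h=cv2.cvtColor(im,cv2.COLOR_BGR2HSV); print(h[135:165:3,327].tolist())
y=cv2.inRange(h,(18,170,60),(38,255,255)); n,l,st,ce=cv2.connectedComponentsWithStats(y)
for i in range(1,n):
    if st[i][4]>40 and st[i][1]<190:
        pts=np.argwhere(l==i)[:,::-1]; W=np.array([onz(c,u,v,.096)[:2] for u,v in pts]).astype(np.float32)*1000; print(st[i],cv2.minAreaRect(W))
E
```

```text
[[30, 18, 57], [23, 85, 171], [23, 175, 208], [22, 177, 210], [23, 178, 200], [22, 177, 210], [23, 176, 216], [130, 29, 26], [138, 39, 33], [10, 22, 35]]
[318 139  21  17 336] ((506.4448547363281, 92.42582702636719), (18.009183883666992, 14.332630157470703), 71.31307983398438)
```

play_rows([
  [0.0034,0.0046,0.08,0,0,0,0],
  [0.0034,0.0046,0.16,0,0,0,0.1],
  [0.0034,0.0046,0.2,0,0,0,0.3],
  [0.0034,0.0046,0.2,0,0,0,0.6],
  [0.0034,0.0046,0.2,0,0,0,0.8],
  [0.0034,0.0046,0.2,0,0,0,1],
  [0.0034,0.0046,0.2,0,0,0,1],
  [0.0034,0.0046,0.2,0,0,0,1],
], newtons=40)

```text
clock: 4.1
position: [0.4725, 0.1033, 0.1016]
tool_rot: [-3.14, -0.002, -0.331]
force: [0.0, -2.8, 10.3]
grip_width: 0.0308
finger_force: 41.7
```

play_rows([
  [0,0,-0.03,0,0,0,1],
  [0,0,-0.06,0,0,0,1],
  [0.04,0.02,-0.08,0,0,-0.02,1],
  [0.09,0.044,-0.08,0,0,-0.05,1],
  [0.15,0.07,-0.08,0,0,-0.08,1],
  [0.21,0.1,-0.08,0,0,-0.11,1],
  [0.27,0.127,-0.08,0,0,-0.14,1],
  [0.33,0.155,-0.08,0,0,-0.17,1],
  [0.376,0.178,-0.08,0,0,-0.17,1],
  [0.376,0.178,-0.08,0,0,-0.17,1],
])

```text
clock: 5.1
position: [0.622, -0.0451, 0.141]
tool_rot: [3.14, -0.001, 0.023]
force: [-0.4, -0.3, -4.7]
grip_width: 0.0309
finger_force: 41.2
```

```bash
python3 - <<'E'
from m import *
o=observe();print(o["position"],o["tool_rot"],o["force"],o["grip_width"]); c,im=snap("wrist","w4"); print(c["xyz"],c["rotation"])
c2,i2=snap("scene","s4");c3,i3=snap("side","d4")
def cr(im,P,c,w,h,k):
    u,v=map(int,proj(c,P)); u=max(u,w//2);v=max(v,h//2); return cv2.resize(im[v-h//2:v-h//2+h,u-w//2:u-w//2+w,::-1],None,fx=k,fy=k,interpolation=cv2.INTER_CUBIC)
P=(.64,-.05,.11)
A=cv2.resize(im[60:260,180:480,::-1],(800,320) if 0 else (480,320));B=np.vstack([cr(i2,P,c2,80,40,4),cr(i3,P,c3,80,40,4)])
cv2.imwrite("pics/m4.png",np.hstack([A,B]))
E
```

```text
[ 0.62198741 -0.04514097  0.14096389] [ 3.13979326e+00 -1.33080170e-03  2.27264500e-02] [-0.44597562 -0.31293989 -4.70905706] 0.030858878806501996
[ 0.70504915 -0.04212475  0.31190797] [ 2.81773645e+00 -1.37923788e-03 -1.54777269e+00]
```

View pics/m4.png

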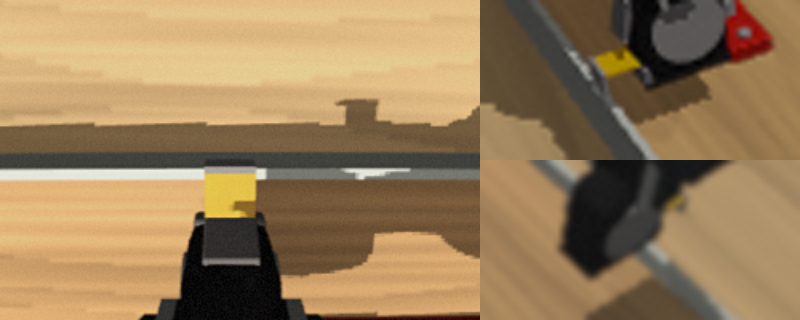

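The wrist crop shows the strip square to the lip, with its end above the lip. I measure the hook's lead over the lip, allowing for parallax.

```bash
python3 - <<'E'
from m import *
c,im=load("w4"); h=cv2.cvtColor(im,cv2.COLOR_BGR2HSV); y=cv2.inRange(h,(18,170,60),(38,255,255)); n,l,st,ce=cv2.connectedComponentsWithStats(y)
for i in range(1,n):
    if st[i][4]>100 and st[i][1]<220:
        pts=np.argwhere(l==i)[:,::-1]; W=np.array([onz(c,u,v,.1354)[:2] for u,v in pts]).astype(np.float32)*1000; print(st[i],cv2.minAreaRect(W), W.max(0))
print([h[v,200].tolist() for v in range(150,178)])
for v in (155.5,165.5,172.5): print(v,onz(c,200,v,.092))
E
```

```text
[308 169  32  27 800] ((656.6388549804688, -43.132835388183594), (15.991883277893066, 18.65465545654297), 1.2988102436065674) [664.82544 -33.88178]
[[16, 114, 121], [17, 123, 114], [16, 116, 117], [16, 122, 113], [17, 114, 114], [18, 93, 93], [14, 36, 77], [53, 15, 66], [30, 16, 65], [36, 20, 63], [30, 8, 62], [40, 23, 68], [45, 25, 61], [48, 20, 63], [12, 22, 59], [40, 17, 132], [28, 14, 214], [30, 12, 233], [30, 10, 230], [30, 8, 230], [36, 11, 230], [37, 14, 230], [21, 51, 228], [17, 110, 227], [17, 125, 227], [16, 119, 227], [16, 120, 226], [17, 117, 226]]
155.5 [0.66287877 0.04669399 0.092     ]
165.5 [0.65546701 0.04743792 0.092     ]
172.5 [0.65018995 0.04797426 0.092     ]
```

play_rows([
  [0,-0.008,0.02,0,0,0,1],
  [0,-0.008,0.04,0,0,0,1],
  [0,-0.008,0.06,0,0,0,1],
  [0,-0.008,0.075,0,0,0,1],
  [0,-0.008,0.075,0,0,0,1],
  [0,-0.008,0.075,0,0,0,1],
])

```text
clock: 5.85
position: [0.6202, -0.0381, 0.1026]
tool_rot: [3.141, 0.0, 0.025]
force: [-0.3, -0.4, -4.6]
grip_width: 0.0308
finger_force: 42.1
```

play_rows([
  [-0.015,0,0,0,0,0,1],
  [-0.03,0,0,0,0,0,1],
  [-0.045,0,0,0,0,0,1],
  [-0.065,0,0,0,0,0,1],
  [-0.085,0,0,0,0,0,1],
  [-0.105,0,0,0,0,0,1],
  [-0.12,0,0,0,0,0,1],
  [-0.13,0,0,0,0,0,1],
  [-0.136,0,0,0,0,0,1],
  [-0.136,0,0,0,0,0,1],
])

```text
clock: 6.85
position: [0.5522, -0.0397, 0.1031]
tool_rot: [-3.142, -0.0, 0.025]
force: [1.8, 0.2, -3.8]
grip_width: 0.0307
finger_force: 42.1
```

```bash
python3 - <<'E'
from m import *
o=observe();print(o["position"],o["tool_rot"],o["force"],o["grip_width"]); c,im=snap("wrist","w5"); print(c["xyz"],c["rotation"])
snap("scene","s5");snap("side","d5")
cv2.imwrite("pics/m5.png",im[0:400,150:560,::-1])
E
```

```text
[ 0.55224487 -0.03966869  0.10307626] [-3.14150830e+00 -4.42793659e-05  2.53521092e-02] [ 1.77276571  0.23557239 -3.81973509] 0.03070449059036817
[ 0.63555865 -0.03671417  0.27392409] [ 2.81650294e+00  5.10236897e-04 -1.54506508e+00]
```

View pics/m5.png

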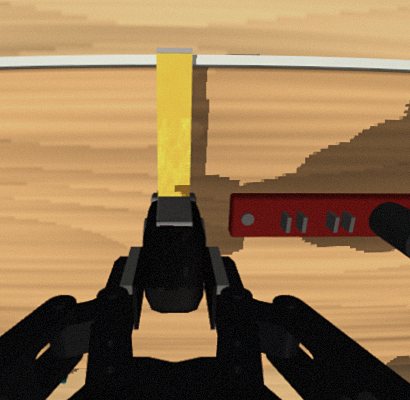

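The view shows the hook over the lip, the strip drawn straight, and the case front about level with the rail's lip-side edge (row ≈ 194 in the picture). I check the remainder.

```bash
python3 - <<'E'
from m import *
for n,u0,tcp,und in(("w4",(.6220,-.0451),(.6220),.1194),("w5",(.5522,-.0397),.5522,.0815)):
    c,im=load(n); h=cv2.cvtColor(im,cv2.COLOR_BGR2HSV); y=cv2.inRange(h,(18,150,60),(38,255,255)); n_,l,st,ce=cv2.connectedComponentsWithStats(y)
    ex=proj(c,(tcp+.03,u0[1],und+.016)); 
    for i in range(1,n_):
        if st[i][4]>100 and st[i][0]-3<ex[0]<st[i][0]+st[i][2]+3 and st[i][1]<ex[1]<st[i][1]+st[i][3]+25:
            x,yy,w,hh=st[i][:4]; cu=x+w/2
            print(n,st[i],"hookface",onz(c,cu,yy-.5,und+.016)[:2],"lever low end-6",onz(c,cu,yy+hh-.5,und+.031)[0]-.006-tcp,"strip vis",onz(c,cu,yy+hh-.5,und+.016)[0]-tcp)
            print("strip edges dir",[ (onz(c,np.where(l[r]==i)[0][0],r,und+.016)[:2].round(4).tolist(),onz(c,np.where(l[r]==i)[0][-1],r,und+.016)[:2].round(4).tolist()) for r in(yy+3,yy+hh//2,yy+hh-18)])
c,im=load("w5"); k=red(im); k[:,:150]=0; ct=max(cv2.findContours(k,0,1)[0],key=cv2.contourArea).reshape(-1,2)
u0=ct[:,0].min(); E=[onz(c,u,np.where(k[:,u])[0][0]-.5,.092)[:2] for u in range(u0+4,u0+120,4)]; a,b,s=line(E); print("rail",a,b,s,"at corner",a+b*-.0725, "free y",onz(c,u0-.5,ct[:,1].min()+15,.092))
L=lip(im,c,45,80); 
for j in(1,2): print(line([onz(c,q[0],q[j],.092)[:2] for q in L]))
E
```

```text
w4 [307 169  34  27 864] hookface [ 0.66493624 -0.04324573] lever low end-6 0.025155772069925697 strip vis 0.02633619145087096
strip edges dir [([0.6626, -0.0339], [0.663, -0.0521]), ([0.6565, -0.0339], [0.657, -0.0523]), ([0.659, -0.0339], [0.6594, -0.0522])]
w5 [ 306   53   37  144 4939] hookface [ 0.65780295 -0.03627353] lever low end-6 0.024696272764466842 strip vis 0.025802729971696192
strip edges dir [([0.6559, -0.0271], [0.6563, -0.045]), ([0.6199, -0.0274], [0.6204, -0.0465]), ([0.5886, -0.0283], [0.5891, -0.0467])]
rail 0.5751895467797412 -0.018305978205772896 0.00026675506713375643 at corner 0.5765167301996598 free y [ 0.56612664 -0.07420984  0.092     ]
(np.float64(0.6568896334076654), np.float64(-0.02376438368464153), np.float64(0.000156347664673129))
(np.float64(0.6513103261772655), np.float64(-0.02380606642998104), np.float64(0.00016767842669569423))
```

play_rows([
  [-0.0022,0,0.002,0,0,0,1],
  [-0.0022,0,0.004,0,0,0,1],
  [-0.0022,0,0.004,0,0,0,1],
  [-0.0022,0,0.004,0,0,0,1],
])

```text
clock: 7.4
position: [0.5517, -0.0398, 0.1013]
tool_rot: [-3.142, -0.001, 0.025]
force: [2.1, 0.3, 4.2]
grip_width: 0.0305
finger_force: 43.0
```

play_rows([
  [-0.0016,0,0,0,0,0,1],
  [-0.0016,0,0,0,0,0,1],
  [-0.0016,0,0,0,0,0,0.5],
  [-0.0016,0,0,0,0,0,0.4],
  [-0.0016,0,0,0,0,0,0.4],
  [-0.0016,0,0,0,0,0,0.4],
])

```text
clock: 8.0
position: [0.5503, -0.0398, 0.1009]
tool_rot: [3.142, 0.0, 0.025]
force: [-0.0, 0.2, -1.4]
grip_width: 0.051
finger_force: 0.0
```

play_rows([
  [0,0,-0.04,0,0,0,0.4],
  [0,0,-0.1,0,0,0,0.4],
  [0,0,-0.18,0,0,0,0],
  [0,0,-0.24,0,0,0,0],
  [0,0,-0.24,0,0,0,0],
  [0,0,-0.24,0,0,0,0],
])

```text
clock: 8.6
position: [0.5505, -0.0395, 0.2212]
tool_rot: [-3.141, -0.001, 0.026]
force: [-0.4, -0.7, -0.4]
grip_width: 0.0852
finger_force: 0.0
```

```bash
python3 - <<'E'
from m import *
o=observe();print(o["position"],o["tool_rot"],o["force"],o["grip_width"],o["qpos"]); c,im=snap("wrist","w6"); print(c["xyz"])
und=.080; h=cv2.cvtColor(im,cv2.COLOR_BGR2HSV); y=cv2.inRange(h,(18,150,60),(38,255,255)); n_,l,st,ce=cv2.connectedComponentsWithStats(y)
ex=proj(c,(.60,-.04,.096))
i=l[int(ex[1]),int(ex[0])]; x,yy,w,hh=st[i][:4]; cu=x+w/2; print(i,st[i])
print("hookface",onz(c,cu,yy-.5,und+.016),"front by lever",onz(c,cu,yy+hh-.5,und+.031)-[.006,0,0])
k=red(im); k[:,:150]=0; ct=max(cv2.findContours(k,0,1)[0],key=cv2.contourArea).reshape(-1,2)
u0=ct[:,0].min(); E=[onz(c,u,np.where(k[:,u])[0][0]-.5,.092)[:2] for u in range(u0+4,u0+100,4)]; a,b,s=line(E); print("rail",a,b,s,"at -.04",a-b*.04, "free y",onz(c,u0-.5,ct[:,1].min()+10,.092))
L=lip(im,c,int(proj(c,(.655,0,.092))[1])-15,int(proj(c,(.655,0,.092))[1])+18)
for j in(1,2): print(line([onz(c,q[0],q[j],.092)[:2] for q in L]))
cv2.imwrite("pics/m6.png",im[0:400,100:560,::-1])
E
```

```text
[ 0.55052913 -0.03951074  0.22121043] [-3.14116149e+00 -6.84008770e-04  2.56963117e-02] [-0.36080642 -0.67445798 -0.37541772] 0.08521673816995007 [-0.52232977  0.46218722  0.68186956  1.79912418 -0.34112929  1.00006533
 -1.24977247]
[ 0.63371298 -0.03662508  0.39209782]
0 [     0      0    640    400 255951]
hookface [ 0.71331729 -0.03083025  0.096     ] front by lever [ 0.2644567  -0.04064238  0.111     ]Traceback (most recent call last):
  File "<stdin>", line 7, in <module>
ValueError: max() iterable argument is empty
```

```bash
cat > f.py <<'E'
from m import *
def front(n,und=.080):
    c,im=load(n); h=cv2.cvtColor(im,cv2.COLOR_BGR2HSV); y=cv2.inRange(h,(18,150,60),(38,255,255)); n_,l,st,ce=cv2.connectedComponentsWithStats(y)
    ex=proj(c,(.61,-.038,.096)); i=l[int(ex[1]),int(ex[0])]; x,yy,w,hh=st[i][:4]; cu=x+w/2; print(i,st[i])
    print("hookface",onz(c,cu,yy-.5,und+.016),"lever low end",onz(c,cu,yy+hh-.5,und+.031))
    e=[[np.where(l[r]==i)[0][[0,-1]],r] for r in range(yy+8,yy+hh-22,4)]
    M=np.array([onz(c,(q[0][0]+q[0][1])/2,q[1],und+.016)[:2] for q in e]); b=np.polyfit(M[:,0],M[:,1],1); print("strip mid y=%.4f*x+%.4f"%tuple(b))
    k=red(im); k[:,:150]=0; ct=max(cv2.findContours(k,0,1)[0],key=cv2.contourArea).reshape(-1,2)
    u0=ct[:,0].min(); E=[onz(c,u,np.where(k[:,u])[0][0]-.5,.092)[:2] for u in range(u0+4,u0+100,4)]; a,b,s=line(E); print("rail",a,b,s,"at -.04",a-b*.04,"free y",onz(c,u0-.5,ct[:,1].min()+10,.092))
    r=int(proj(c,(.655,0,.092))[1]); L=lip(im,c,r-15,r+18)
    for j in(1,2): print(line([onz(c,q[0],q[j],.092)[:2] for q in L]))
E
python3 -c "
from f import *
front('w6');front('w5',.0815)"
```

```text
2 [ 314   70   22   86 1808]
hookface [ 0.65706203 -0.03658877  0.096     ] lever low end [ 0.58188066 -0.03858014  0.111     ]
strip mid y=0.0134*x+-0.0451
rail 0.5753446462821871 -0.011763401411363698 0.0003315585182931063 at -.04 0.5758151823386416 free y [ 0.56579891 -0.07544696  0.092     ]
(np.float64(0.6569215402885016), np.float64(-0.023432512029273756), np.float64(0.00028868064026801556))
(np.float64(0.651218283544471), np.float64(-0.024402195315927456), np.float64(0.0003127061997338138))
1 [ 306   53   37  144 4939]
hookface [ 0.65780295 -0.03627353  0.0975    ] lever low end [ 0.58289627 -0.0382195   0.1125    ]
strip mid y=0.0225*x+-0.0509
rail 0.5747270454331052 -0.023082771773019945 0.000263345715117087 at -.04 0.575650356304026 free y [ 0.56949932 -0.07392246  0.092     ]
(np.float64(0.6568896334076654), np.float64(-0.02376438368464153), np.float64(0.000156347664673129))
(np.float64(0.6513103261772655), np.float64(-0.02380606642998104), np.float64(0.00016767842669569423))
```

The front is at x ≈ 0.5759 and the rail edge at 0.5758, so they are level. I now rotate for the front-to-back grip.

play_rows([
  [0,0,0,0,0,-0.07,0],
  [0,0,0,0,0,-0.14,0],
  [0,0,0,0,0,-0.21,0],
  [0,0,0,0,0,-0.28,0],
  [0,0,0,0,0,-0.35,0],
  [0,0,0,0,0,-0.42,0],
  [0,0,0,0,0,-0.49,0],
  [0,0,0,0,0,-0.56,0],
  [0,0,0,0,0,-0.63,0],
  [0,0,0,0,0,-0.7,0],
])

```text
clock: 9.65
position: [0.5499, -0.0397, 0.2197]
tool_rot: [-3.139, 0.0, 1.497]
force: [0.2, -1.0, -0.2]
grip_width: 0.0854
finger_force: 0.0
```

play_rows([
  [0,0,0.04,0,0,-0.05,0],
  [0,0,0.08,0,0,-0.05,0],
  [0,0,0.08,0,0,-0.05,0],
  [0,0,0.08,0,0,-0.05,0],
])

```text
clock: 10.05
position: [0.5501, -0.0399, 0.1806]
tool_rot: [-3.14, 0.0, 1.595]
force: [0.3, -0.4, 0.2]
grip_width: 0.0854
finger_force: 0.0
```

```bash
python3 - <<'E'
from m import *
o=observe();print(o["position"],o["tool_rot"],o["force"],o["grip_width"])
E
```

```text
[ 0.55009297 -0.0398804   0.18059651] [-3.13987247e+00  1.48342729e-04  1.59545189e+00] [ 0.28502946 -0.39518435  0.22600506] 0.08536202770333885
```

play_rows([
  [0.002,0.0028,0.04,0,0,0,0],
  [0.002,0.0028,0.09,0,0,0,0],
  [0.002,0.0028,0.14,0,0,0,0],
  [0.002,0.0028,0.159,0,0,0,0],
  [0.002,0.0028,0.159,0,0,0,0.2],
  [0.002,0.0028,0.159,0,0,0,0.25],
  [0.002,0.0028,0.159,0,0,0,0.25],
], newtons=25)

```text
clock: 10.75
position: [0.5526, -0.0388, 0.1027]
tool_rot: [3.14, 0.0, 1.596]
force: [0.3, 0.1, -0.6]
grip_width: 0.0643
finger_force: 0.0
```

play_rows([
  [0,0,0,0,0,0,0.265],
  [0,0,0,0,0,0,0.28],
  [0,0,0,0,0,0,0.29],
  [0,-0.001,0,0,0,0,0.302],
  [0,-0.002,0,0,0,0,0.314],
  [0,-0.003,0,0,0,0,0.326],
  [0,-0.004,0,0,0,0,0.338],
  [0,-0.005,0,0,0,0,0.35],
  [0,-0.006,0,0,0,0,0.362],
  [0,-0.007,0,0,0,0,0.374],
])

```text
clock: 11.75
position: [0.5487, -0.0388, 0.1016]
tool_rot: [3.141, 0.0, 1.596]
force: [3.4, 0.2, -0.2]
grip_width: 0.0535
finger_force: 3.9
```

play_rows([
  [0,0,0,0,0,0,0.4],
  [0,0,0,0,0,0,0.5],
  [0,0,0,0,0,0,0.6],
  [0,0,0,0,0,0,0.6],
  [0,0,0,0,0,0,0.6],
], newtons=25)

```text
clock: 12.25
position: [0.5486, -0.0388, 0.1019]
tool_rot: [3.141, -0.0, 1.596]
force: [-0.9, -0.2, 7.6]
grip_width: 0.0519
finger_force: 34.3
```

play_rows([
  [0,0,0,0,0,0,0.3],
  [0,0,0,0,0,0,0.1],
  [0,0,0,0,0,0,0.05],
  [0,0,0,0,0,0,0.05],
  [0,0,-0.04,0,0,0,0],
  [0,0,-0.1,0,0,0,0],
  [0,0,-0.18,0,0,0,0],
  [0,0,-0.26,0,0,0,0],
  [0,0,-0.26,0,0,0,0],
  [0,0,-0.26,0,0,0,0],
])

```text
clock: 13.25
position: [0.5486, -0.0387, 0.2321]
tool_rot: [3.14, -0.0, 1.596]
force: [-0.6, 0.3, -0.6]
grip_width: 0.0855
finger_force: 0.0
```

play_rows([
  [-0.05,0,0,0,0,0.05,0],
  [-0.1,0,0,0,0,0.1,0],
  [-0.16,0.06,0,0,0,0.17,0],
  [-0.16,0.06,0,0,0,0.24,0],
  [-0.16,0.06,0,0,0,0.31,0],
  [-0.16,0.06,0,0,0,0.38,0],
  [-0.16,0.06,0,0,0,0.45,0],
  [-0.16,0.06,0,0,0,0.52,0],
  [-0.16,0.06,0,0,0,0.59,0],
  [-0.16,0.06,0,0,0,0.66,0],
])

```text
clock: 14.25
position: [0.5798, -0.1179, 0.2302]
tool_rot: [-3.141, 0.002, 0.208]
force: [0.8, 0.5, 0.5]
grip_width: 0.0856
finger_force: 0.0
```

```bash
python3 - <<'E'
from f import *
o=observe();print(o["position"],o["tool_rot"]); c,im=snap("wrist","w7"); c2,i2=snap("scene","s7"); snap("side","d7")
u,v=map(int,proj(c2,(.57,-.04,.11))); A=cv2.resize(i2[v-40:v+40,u-40:u+40,::-1],(400,400),interpolation=cv2.INTER_CUBIC); u,v=map(int,proj(c,(.60,-.04,.1))); u=min(max(u,100),540);v=min(max(v,100),300)
cv2.imwrite("pics/m7.png",np.hstack([A,cv2.resize(im[v-100:v+100,u-100:u+100,::-1],(400,400))]))
try: front("w7")
except Exception as e: print(e)
E
```

```text
[ 0.57981812 -0.11790977  0.23020498] [-3.14140842e+00  2.01666356e-03  2.07773365e-01]
1 [ 238   85   31   86 1671]
hookface [ 0.65814517 -0.03303769  0.096     ] lever low end [ 0.58027966 -0.04734313  0.111     ]
strip mid y=0.0073*x+-0.0424
rail 0.5767319642903007 -0.00973307627632426 0.0003105587614800007 at -.04 0.5771212873413537 free y [ 0.56533711 -0.07372962  0.092     ]
(np.float64(0.6603856772774163), np.float64(0.0022308070032281743), np.float64(0.0008747818274162816))
(np.float64(0.6532680510618714), np.float64(-0.007330947481006316), np.float64(0.0003870055514318926))
```

View pics/m7.png

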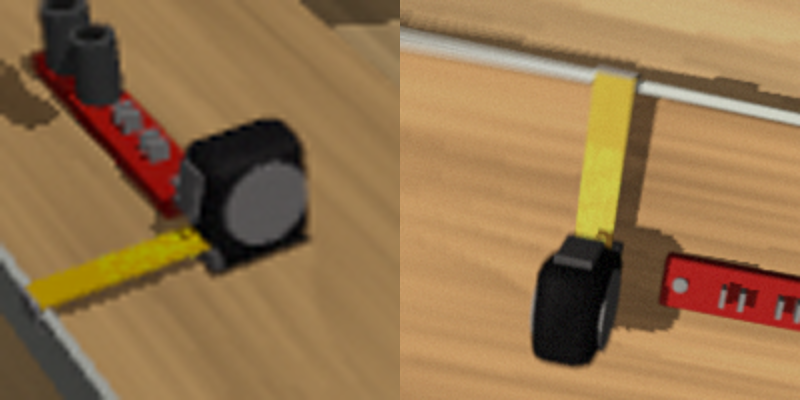

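The tape stands with the hook on the lip, the strip straight, the case beside the rail's free end and its front about level with the rail edge. One last numeric check of the lever and front.

```bash
python3 - <<'E'
from f import *
for n in("w6","w7"):
    c,im=load(n); h=cv2.cvtColor(im,cv2.COLOR_BGR2HSV); y=cv2.inRange(h,(18,150,60),(38,255,255)); n_,l,st,ce=cv2.connectedComponentsWithStats(y)
    ex=proj(c,(.61,-.038,.096)); i=l[int(ex[1]),int(ex[0])]; x,yy,w,hh=st[i][:4]
    r=[(u,np.where(l[:,u]==i)[0]) for u in range(x,x+w,2)]; r=[(u,k[-1]+.5) for u,k in r if len(k)>25]
    print(n,[onz(c,u,v,.111)[:2].round(4).tolist() for u,v in r],[round(float(onz(c,u,v,.096)[0]),4) for u,v in r])
    k=red(im);k[:,:150]=0;P=[]
    u0=np.where(k.any(0))[0][0]
    for u in range(u0+8,u0+60,4): P.append(onz(c,u,np.where(k[:,u])[0][0]-.5,.092)[:2])
    print("rail",line(P),P[0].round(4))
for n in("scene0","s7"):
    c,im=load(n)
    h=cv2.cvtColor(im,cv2.COLOR_BGR2HSV)
    print(n,[im[int(v)-1:int(v)+2,int(u)-1:int(u)+2].mean((0,1)).round(0).tolist() for u,v in((217,153),(370,222),(315,250))])
E
```

```text
w6 [[0.5835, -0.0284], [0.5826, -0.0303], [0.5817, -0.0321], [0.5818, -0.034], [0.5827, -0.0358], [0.5819, -0.0377], [0.5828, -0.0395], [0.582, -0.0413], [0.5829, -0.0432], [0.5821, -0.045], [0.5867, -0.0467]] [0.5808, 0.5799, 0.5789, 0.579, 0.58, 0.5791, 0.5801, 0.5792, 0.5802, 0.5793, 0.5842]
rail (np.float64(0.5755903201789467), np.float64(-0.008834267096457486), np.float64(0.0002906192412279002)) [ 0.5766 -0.0832]
w7 [[0.5829, -0.0358], [0.5833, -0.0377], [0.5837, -0.0396], [0.5831, -0.0416], [0.5835, -0.0435], [0.5829, -0.0455], [0.5814, -0.0477], [0.5808, -0.0497], [0.5909, -0.0502], [0.6036, -0.0503], [0.617, -0.0503], [0.6291, -0.0503]] [0.5788, 0.5792, 0.5797, 0.579, 0.5795, 0.5788, 0.5772, 0.5766, 0.5872, 0.6006, 0.6147, 0.6274]
rail (np.float64(0.5771582754304364), np.float64(-0.005625822701147852), np.float64(0.0003125782925220952)) [ 0.5772 -0.0807]
scene0 [[113.0, 118.0, 117.0], [64.0, 64.0, 66.0], [52.0, 52.0, 52.0]]
s7 [[112.0, 118.0, 117.0], [63.0, 63.0, 65.0], [51.0, 51.0, 51.0]]
```

The lever reading from this angle is ambiguous, so I return to the exact viewpoint of w6 (lever out) for a like-for-like comparison.

play_rows([
  [-0.006,-0.05,0.005,0,0,0.03,0],
  [-0.015,-0.1,0.01,0,0,0.06,0],
  [-0.025,-0.166,0.018,0,0,0.087,0],
  [-0.025,-0.166,0.018,0,0,0.087,0],
  [-0.025,-0.166,0.018,0,0,0.087,0],
  [-0.025,-0.166,0.018,0,0,0.087,0],
])

```text
clock: 15.0
position: [0.5507, -0.0403, 0.2225]
tool_rot: [3.141, -0.0, 0.034]
force: [0.4, -0.3, 0.8]
grip_width: 0.0854
finger_force: 0.0
```

```bash
python3 - <<'E'
from f import *
o=observe();print(o["position"],o["tool_rot"]); snap("wrist","w8"); front("w8")
for n in("w6","w8"):
    c,im=load(n); y=-.0385; print(n)
    # brightness / saturation sampled along the case's midline on plane z=.111, from the strip back over the lever
    for x in np.arange(.588,.555,-.0015):
        u,v=proj(c,(x,y,.111)); p=im[int(round(v)),int(round(u))-4:int(round(u))+5].mean(0).round(0); print(round(x,4),round(v,1),p.tolist())
E
```

```text
[ 0.55069925 -0.04033219  0.22247453] [ 3.14119634e+00 -9.35538413e-05  3.36039665e-02]
1 [ 313   70   23   85 1761]
hookface [ 0.65718767 -0.03622328  0.096     ] lever low end [ 0.58264004 -0.03876557  0.111     ]
strip mid y=0.0251*x+-0.0525
rail 0.5754529436606737 -0.012318505271466954 0.0003588715959132176 at -.04 0.5759456838715323 free y [ 0.5657928  -0.07442445  0.092     ]
(np.float64(0.6571392893191272), np.float64(-0.02323512870085943), np.float64(0.000263729415771124))
(np.float64(0.6513449834861168), np.float64(-0.02450619028130122), np.float64(0.0002702388170967559))
w6
0.588 148.9 [69.0, 186.0, 203.0]
0.5865 150.5 [60.0, 164.0, 185.0]
0.585 152.1 [47.0, 135.0, 159.0]
0.5835 153.8 [46.0, 136.0, 164.0]
0.582 155.4 [38.0, 78.0, 90.0]
0.5805 157.0 [34.0, 31.0, 32.0]
0.579 158.6 [36.0, 36.0, 39.0]
0.5775 160.2 [35.0, 37.0, 38.0]
0.576 161.8 [35.0, 37.0, 38.0]
0.5745 163.4 [35.0, 36.0, 38.0]
0.573 165.0 [35.0, 36.0, 37.0]
0.5715 166.6 [94.0, 97.0, 102.0]
0.57 168.1 [104.0, 108.0, 112.0]
0.5685 169.7 [4.0, 3.0, 4.0]
0.567 171.3 [9.0, 10.0, 9.0]
0.5655 172.8 [10.0, 9.0, 10.0]

[... 185 characters left out ...]
.0]
w8
0.588 148.7 [74.0, 198.0, 204.0]
0.5865 150.3 [77.0, 203.0, 206.0]
0.585 152.0 [58.0, 157.0, 169.0]
0.5835 153.6 [58.0, 163.0, 179.0]
0.582 155.2 [35.0, 51.0, 55.0]
0.5805 156.8 [35.0, 35.0, 37.0]
0.579 158.4 [35.0, 36.0, 37.0]
0.5775 160.0 [35.0, 36.0, 37.0]
0.576 161.6 [36.0, 37.0, 39.0]
0.5745 163.2 [35.0, 37.0, 39.0]
0.573 164.7 [34.0, 34.0, 36.0]
0.5715 166.3 [70.0, 72.0, 75.0]
0.57 167.9 [78.0, 79.0, 83.0]
0.5685 169.4 [14.0, 14.0, 15.0]
0.567 171.0 [8.0, 9.0, 9.0]
0.5655 172.6 [8.0, 8.0, 9.0]
0.564 174.1 [13.0, 13.0, 13.0]
0.5625 175.7 [16.0, 14.0, 16.0]
0.561 177.2 [18.0, 18.0, 20.0]
0.5595 178.7 [23.0, 23.0, 24.0]
0.558 180.3 [22.0, 21.0, 23.0]
0.5565 181.8 [20.0, 19.0, 21.0]
```

```bash
python3 - <<'E'
from f import *
for n,dz in(("s4",.0394),("s5",.0015),("s7",0)):
    c,im=load(n); ox=.0707 if n=="s4" else (.0011 if n=="s5" else 0)
    print(n)
    for z in(.114,.120,.126,.132):
        row=[]
        for x in np.arange(.588,.570,-.0015):
            u,v=proj(c,(x+ox,-.0385+.0,z+dz)); row.append(tuple(int(t) for t in cv2.getRectSubPix(im,(1,1),(float(u),float(v)))[0,0][::-1]))
        print(z,row)
for n in("w6","w8"):
    c,im=load(n); g=cv2.cvtColor(im,cv2.COLOR_BGR2GRAY); u,v=map(int,proj(c,(.5759,-.0385,.12))); print(n,u,v); print(g[150:172,u-18:u+18:2])
E
```

```text
s4
0.114 [(92, 70, 43), (91, 69, 43), (90, 68, 43), (79, 62, 44), (63, 53, 45), (53, 49, 47), (60, 57, 57), (61, 59, 60), (38, 38, 38), (21, 19, 21), (9, 7, 8), (10, 10, 10), (11, 11, 11)]
0.12 [(89, 67, 42), (80, 61, 39), (66, 54, 42), (51, 47, 45), (47, 44, 44), (45, 44, 43), (48, 47, 46), (66, 63, 63), (63, 60, 61), (51, 48, 49), (24, 22, 23), (14, 12, 13), (11, 10, 10)]
0.126 [(91, 69, 43), (87, 67, 43), (77, 61, 43), (58, 50, 42), (49, 45, 42), (48, 46, 45), (46, 44, 44), (54, 51, 52), (67, 64, 65), (64, 61, 62), (44, 42, 42), (17, 15, 16), (13, 12, 13)]
0.132 [(92, 69, 43), (90, 68, 43), (86, 66, 42), (76, 60, 42), (56, 48, 43), (50, 46, 44), (47, 45, 46), (46, 46, 46), (56, 54, 54), (64, 62, 62), (52, 50, 51), (25, 24, 26), (12, 11, 14)]
s5
0.114 [(67, 6, 4), (65, 7, 3), (62, 15, 13), (57, 27, 25), (49, 37, 35), (48, 45, 44), (52, 51, 50), (63, 60, 59), (66, 62, 62), (51, 48, 48), (33, 31, 32), (12, 11, 12), (8, 7, 8)]
0.12 [(75, 12, 11), (63, 24, 24), (54, 35, 35), (48, 43, 44), (47, 45, 45), (47, 46, 46), (49, 48, 49), (54, 53, 53), (61, 59, 60), (64, 61, 62), (57, 55, 55), 
[... 3786 characters left out ...]
 39  37  29   1  46  81]
 [160 163  42   4  27  34  33  39  33  34  39  37  40  40  23   0  26  76]
 [164 153  14   8  33  35  34  32  40  34  30  36  26  36  20   2  11  87]
 [162 135   0   8  34  37  39  41  33  34  31  34  34  36  29  11   0  70]
 [157 122   0   5  65  77  71  77  75  79  69  73  67  69  38   1   2  61]
 [154  92   0   6  75 110 106 107 106 106 101 104 101 103  63   0   5  46]
 [148  39   9   2  79  79  78  76  79  78  82  77 110 113  62   5   6  49]
 [125   5   6   9  21  19  20  18  12  12  15  13  23  22  22   0  10  24]
 [ 89   8   9   8   4   0   1  12  10   1   2   5   1   2   1   0   1  21]
 [105   4   8  15   9   3  14   3   5   7  17   5  13  17   9   5   5   9]]
```

The lever looks the same before and after the squeeze. I take the case front to back again, reading the force at each step of closing to find out where contact begins.

play_rows([
  [0,0,0,0,0,-0.07,0],
  [0,0,0,0,0,-0.14,0],
  [0,0,0,0,0,-0.21,0],
  [0,0,0,0,0,-0.28,0],
  [0,0,0,0,0,-0.35,0],
  [0,0,0,0,0,-0.42,0],
  [0,0,0,0,0,-0.49,0],
  [0,0,0,0,0,-0.56,0],
  [0,0,0,0,0,-0.63,0],
  [0,0,0,0,0,-0.7,0],
])

```text
clock: 16.05
position: [0.5507, -0.0406, 0.2225]
tool_rot: [3.141, 0.0, 1.504]
force: [-0.7, -0.6, 0.3]
grip_width: 0.0853
finger_force: 0.0
```

play_rows([
  [0,0,0.04,0,0,-0.046,0],
  [0,0,0.08,0,0,-0.046,0],
  [0,0,0.08,0,0,-0.046,0],
  [0,0,0.08,0,0,-0.046,0],
])

```text
clock: 16.45
position: [0.5507, -0.0404, 0.1829]
tool_rot: [-3.141, 0.0, 1.593]
force: [-0.1, -0.1, 0.5]
grip_width: 0.0853
finger_force: 0.0
```

```bash
python3 - <<'E'
from m import *
o=observe();print(o["position"],o["tool_rot"]); c,im=snap("wrist","w9"); 
# profile of lever seen from +y side, expected px of lever out / in lower end
for x in(.5819,.5759): print(x,[tuple(round(float(t),1) for t in proj(c,(x,y,.111))) for y in(-.0295,-.0475)])
print("hinge",proj(c,(.5759,-.0295,.134)),"case top front",proj(c,(.5759,-.0225,.13)))
u,v=map(int,proj(c,(.579,-.0295,.12))); g=cv2.cvtColor(im,cv2.COLOR_BGR2GRAY); print(u,v); print(g[v-16:v+17:2,u-22:u+23:2])
E
```

```text
[ 0.55070534 -0.04035597  0.18285808] [-3.14137151e+00  2.97193562e-04  1.59314529e+00]
0.5819 [(360.9, 189.3), (359.6, 209.8)]
0.5759 [(353.7, 189.2), (352.5, 209.6)]
hinge (np.float64(356.45375374543835), np.float64(197.97641423895482)) case top front (np.float64(356.44201547450274), np.float64(187.54673303306865))
358 192
[[ 72  70  47  20   3  20  51  45 115 138 125 122 115 119 121 129 126 123
  116 114 116 113 112]
 [ 69  68  74  75  55  11   6  86 102 133 128 123 114 119 126 121 125 124
  117 113 115 108 111]
 [ 72  65  72  71  70  14   3  52  86 135 129 123 110 119 130 127 126 129
  114 115 118 112 113]
 [ 71  72  70  73  63   5   5  23  89  93  94  91  99  87 100  92  90  91
   89  86  98  96  85]
 [ 68  70  70  50   8   2   6   3 125 139 147 148 148 145 142 147 142 141
  141 153 149 149 152]
 [ 49  18   1   1  16   9   0   5  93 146 150 152 152 148 140 143 148 149
  144 144 151 154 150]
 [  7   3   7  14   6   8  12  11  34 141 150 129 120 155 150 155 145 150
  142 153 153 150 150]
 [  5  10  15   9   8  10  15   5  20 129 127  48  37 115 151 148 148 150
  142 148 147 141 14
[... 176 characters left out ...]
141 140 139 134 133]
 [ 18  22  15  17  17  16   2  14  13  23  50  41  31 117 155 147 144 146
  148 148 150 147 145]
 [ 10  18  15  17   5  18  13  13  13  51  93  40  27 119 142 147 155 149
  148 142 142 144 146]
 [ 23  19  18  18  18   7  15   9  15  38  93  38  25 121 146 153 154 144
  145 140 147 148 146]
 [ 19  23  15  17  26   7  10  10   2  34  99  38  26 132 144 150 148 147
  151 150 155 157 155]
 [ 17  15   7  15  14  18  19   8  15  37  94  25  27  57  56  64  53  58
   57  51  59  52  53]
 [ 12  20   7  16  10   8  15  15  10  45  90  28  23  63  71  68  69  60
   60  59  60  59  56]
 [ 18  24  25  12  22  10  19   0   7  53  97  29  27 123 125 125 129 120
  118 116 119 113 112]]
```

play_rows([
  [0.002,0.002,0.06,0,0,0,0],
  [0.002,0.002,0.12,0,0,0,0],
  [0.002,0.002,0.164,0,0,0,0],
  [0.002,0.002,0.164,0,0,0,0.2],
  [0.002,0.002,0.164,0,0,0,0.28],
  [0.002,0.002,0.164,0,0,0,0.28],
], newtons=25)

```text
clock: 17.1
position: [0.5526, -0.0386, 0.1022]
tool_rot: [3.139, -0.0, 1.594]
force: [-0.1, -0.8, -0.1]
grip_width: 0.0617
finger_force: 0.0
```

play_rows([
  [0,0,0,0,0,0,0.3],
  [0,0,0,0,0,0,0.3],
])

```text
clock: 17.3
position: [0.5521, -0.0385, 0.1014]
tool_rot: [3.14, -0.0, 1.594]
force: [-1.1, -0.7, 0.1]
grip_width: 0.0596
finger_force: 0.0
```

play_rows([
  [0,-0.001,0,0,0,0,0.325],
  [0,-0.001,0,0,0,0,0.325],
])

```text
clock: 17.5
position: [0.5511, -0.0385, 0.1007]
tool_rot: [3.141, -0.0, 1.594]
force: [0.5, 0.1, -0.3]
grip_width: 0.0575
finger_force: 0.0
```

play_rows([
  [0,-0.002,0,0,0,0,0.35],
  [0,-0.002,0,0,0,0,0.35],
])

```text
clock: 17.7
position: [0.55, -0.0386, 0.1005]
tool_rot: [-3.142, 0.0, 1.594]
force: [-0.3, 0.3, 0.7]
grip_width: 0.0555
finger_force: 0.0
```

```bash
python3 - <<'E'
from m import *
o=observe();print(o["position"],o["finger_force"],o["grip_width"]); c,im=snap("wrist","w10"); 
for x in(.5819,.5759): print(x,proj(c,(x,-.0295,.111)))
print("hinge",proj(c,(.5759,-.0295,.134)))
u,v=map(int,proj(c,(.5759,-.038,.12))); g=cv2.cvtColor(im,cv2.COLOR_BGR2GRAY); print(u,v); print(g[v-40:v+30:3,u-40:u+41:4])
E
```

```text
[ 0.54995241 -0.03861115  0.10049177] 0.0 0.055510081382218995
0.5819 (np.float64(378.3479917110738), np.float64(233.89930225298127))
0.5759 (np.float64(367.9189732059651), np.float64(233.69905918403364))
hinge (np.float64(374.0927602186074), np.float64(253.14038280189797))
369 254
[[ 74  76  75  74  71  75  11   0  33  82 136 129 127 134 131 129 127 118
  123 118 145]
 [ 72  78  76  74  81  78  76  12   9  62 134 123 133 134 134 129 123 125
  127 116 144]
 [ 77  81  74  80  75  76  80  55   1 100  98 100 105 100 107  97 109  99
  101  98  99]
 [ 81  75  78  72  72  78  75  73   9 121 149 149 149 146 146 146 141 144
  147 146 145]
 [ 72  72  72  80  82  75  77  46   0  29 150 159 159 153 157 152 143 143
  140 142 143]
 [ 74  76  72  77  78  70  80   7   7   8 138 142 143 145 141 139 140 139
  144 143 138]
 [ 78  84  79  79  77  88   5   7  12   6 142 148 129 141 139 135 146 156
  153 153 142]
 [ 75  76  80 101  37   5  13  11   9  17 108  67  46 105 149 143 145 158
  161 159 156]
 [137 114  47   9   1   0   9   6   9   6  33  60  53 120 160 139 145 142
  146 154 168]
 [  7  16   9  1
[... 619 characters left out ...]
6  18  14  15  14  19  14   3   8  92  42   0  18  68  81  84
   23  14  97]
 [ 26  13   2  17  20  23  20  20  11  13   9  95  34   9  10  18  85  85
   58   3   9]
 [ 12  13  16  16  15  17  15  17  13  11  13 108  30   2  14   4  85  83
   85  11   6]
 [ 19  22  12  16  17  19  12  18  16  16  12 101  35   5   1   6  78  84
   81  24  27]
 [ 17  12  17   7  20  16  13  18  22   9   6 105  45   3   0  15  38  76
   79  48   6]
 [ 11  14  13  19  13   9  14   9  18  13   9 106  46   8   5   3   8  82
   79  81  14]
 [ 20  12   8   9   6  14  10  11  14   3   9  94  45   0   8   0  16  83
   84  81  15]
 [  5  15  18   9  19  19  16  18  16   6  32  64  50  13  11   2   7  63
   79  82  70]]
```

play_rows([
  [0,-0.001,0,0,0,0,0.37],
  [0,-0.0015,0,0,0,0,0.375],
  [0,-0.0015,0,0,0,0,0.375],
])

```text
clock: 18.05
position: [0.5496, -0.0386, 0.1006]
tool_rot: [3.141, 0.0, 1.594]
force: [2.1, 0.3, 0.7]
grip_width: 0.0537
finger_force: 9.6
```

```bash
python3 - <<'E'
from m import *
o=observe();print(o["position"],o["finger_force"],o["grip_width"],o["force"]); c,im=snap("wrist","w11")
for x in(.5819,.5759): print(x,[np.round(proj(c,(x,y,.111)),1).tolist() for y in(-.0295,-.0475)])
print("hinge",[np.round(proj(c,(.5759,y,.134)),1).tolist() for y in(-.0295,-.0475)],"strip at mouth",np.round(proj(c,(.5759,-.029,.096)),1),np.round(proj(c,(.62,-.029,.096)),1))
print("back top",np.round(proj(c,(.5219,-.0385,.135)),1))
for v in(228,232,236,240,244,248,252,256,262,268):
    print(v,[int(g) for g in cv2.cvtColor(im,cv2.COLOR_BGR2GRAY)[v,355:400:1]])
c,im=load("w8"); c9,i9=load("w9")
for v in(186,192,198,204): print("w9",v,[int(g) for g in cv2.cvtColor(i9,cv2.COLOR_BGR2GRAY)[v,345:375]])
E
```

```text
[ 0.54962276 -0.03856071  0.10058824] 9.607112861413043 0.05371107539214308 [2.05575078 0.28457531 0.72863947]
0.5819 [[378.9, 233.8], [376.4, 261.4]]
0.5759 [[368.5, 233.6], [366.3, 261.3]]
hinge [[374.7, 253.1], [372.0, 283.6]] strip at mouth [365.2 222.6] [435.5 223.9]
back top [267.5 267.6]
228 [70, 54, 21, 11, 19, 10, 7, 2, 17, 0, 0, 24, 110, 154, 152, 150, 152, 147, 159, 168, 159, 148, 163, 158, 153, 162, 167, 162, 162, 165, 167, 164, 166, 165, 169, 167, 164, 154, 155, 154, 155, 157, 159, 160, 155]
232 [4, 12, 2, 2, 14, 18, 5, 6, 14, 11, 7, 0, 17, 77, 131, 146, 141, 142, 147, 148, 135, 130, 132, 148, 163, 163, 162, 165, 166, 160, 150, 155, 159, 153, 157, 162, 163, 160, 166, 165, 159, 156, 153, 160, 157]
236 [17, 18, 14, 0, 17, 8, 10, 9, 0, 17, 13, 11, 8, 5, 56, 118, 152, 150, 113, 57, 48, 50, 52, 53, 53, 47, 68, 120, 143, 146, 143, 139, 138, 143, 142, 140, 141, 138, 142, 140, 147, 142, 145, 141, 143]
240 [5, 13, 13, 11, 7, 11, 12, 7, 4, 10, 12, 1, 1, 0, 2, 20, 110, 156, 117, 52, 52, 54, 55, 57, 54, 39, 92, 138, 148, 143, 147, 144, 148, 146, 148, 147, 144, 142, 138, 141, 141, 14
[... 987 characters left out ...]
, 13, 17, 5, 12, 14, 9, 19, 11, 5, 12, 3, 2, 38, 92, 105, 97, 52, 12, 2, 6, 3, 7, 12, 13, 9, 2, 20, 13, 20, 61, 85, 82, 84, 83, 76, 84, 84, 83, 79, 82]
w9 186 [8, 8, 6, 0, 7, 3, 22, 109, 168, 170, 170, 174, 176, 175, 178, 175, 169, 171, 168, 164, 165, 166, 169, 171, 168, 172, 173, 168, 168, 168]
w9 192 [13, 9, 14, 11, 9, 15, 1, 0, 23, 115, 144, 78, 47, 47, 47, 45, 40, 127, 175, 170, 169, 172, 171, 173, 174, 170, 168, 167, 165, 170]
w9 198 [20, 18, 11, 12, 9, 13, 16, 13, 16, 52, 86, 94, 75, 41, 22, 27, 61, 139, 172, 167, 171, 170, 171, 178, 172, 172, 174, 172, 169, 166]
w9 204 [18, 19, 19, 19, 17, 7, 4, 14, 3, 37, 84, 96, 66, 26, 29, 27, 39, 65, 68, 65, 64, 72, 69, 62, 64, 66, 58, 64, 64, 59]
```

In w11 the lever is still out: there is wood between the case and the lever, and the front pad's lower end sits at about z ≈ 0.13, above most of the lever. So the pads stand higher than I assumed at this opening and closed on the case above the lever. I open slightly, go lower and check again.

play_rows([
  [0,0.005,0,0,0,0,0.3],
  [0,0.006,0,0,0,0,0.2],
  [0,0.006,0,0,0,0,0.2],
  [0,0.006,0.012,0,0,0,0.2],
  [0,0.006,0.024,0,0,0,0.2],
  [0,0.006,0.024,0,0,0,0.2],
])

```text
clock: 18.7
position: [0.5517, -0.0384, 0.0874]
tool_rot: [-3.14, 0.0, 1.594]
force: [-0.3, 0.6, 0.1]
grip_width: 0.0683
finger_force: 0.0
```

```bash
python3 - <<'E'
from m import *
o=observe();print(o["position"],o["finger_force"],o["grip_width"],o["force"]); c,im=snap("wrist","w12"); c2,i2=snap("scene","s12")
X=o["position"][0]+o["grip_width"]/2
for z in(.10,.11,.12,.13): print(z,np.round(proj(c,(X,-.0276,z)),1), "scene",np.round(proj(c2,(X,-.0276,z)),1),np.round(proj(c2,(X+.012,-.0276,z)),1))
g=cv2.cvtColor(im,cv2.COLOR_BGR2GRAY)
for v in range(200,262,3): print(v,[int(t) for t in g[v,366:420:2]])
u,v=map(int,proj(c2,(X+.006,-.0276,.115))); print("scene",u,v)
for r in range(v-12,v+13,2): print(r,[tuple(int(t) for t in q) for q in i2[r,u-9:u+8:2]])
E
```

```text
[ 0.55166492 -0.03844923  0.08744421] 0.0 0.06826471495045482 [-0.27984042  0.55857919  0.08952567]
0.1 [383.1 232.7] scene [264.3 180.5] [259.5 182.2]
0.11 [386.5 240.6] scene [263.9 176.9] [259.  178.6]
0.12 [390.2 249.4] scene [263.6 173.3] [258.6 175. ]
0.13 [394.5 259.4] scene [263.2 169.6] [258.2 171.3]
200 [147, 146, 139, 137, 131, 121, 124, 124, 128, 140, 137, 133, 139, 132, 127, 130, 125, 123, 120, 123, 117, 127, 133, 140, 142, 141, 130]
203 [150, 145, 140, 136, 128, 121, 121, 121, 127, 133, 135, 136, 133, 129, 126, 125, 128, 124, 124, 121, 118, 126, 131, 145, 141, 136, 129]
206 [147, 145, 144, 135, 132, 124, 119, 118, 132, 133, 137, 136, 134, 134, 129, 123, 123, 123, 123, 121, 120, 126, 130, 141, 139, 136, 134]
209 [146, 149, 140, 134, 128, 124, 125, 129, 134, 136, 132, 139, 136, 131, 127, 124, 123, 123, 122, 119, 114, 124, 130, 144, 139, 133, 136]
212 [143, 144, 138, 133, 132, 126, 125, 136, 137, 139, 134, 139, 135, 130, 125, 122, 129, 121, 123, 120, 117, 120, 121, 145, 139, 135, 134]
215 [141, 142, 137, 136, 122, 120, 132, 134, 138, 133, 130, 136, 136, 126, 132, 123, 128,
[... 3111 characters left out ...]

179 [(95, 75, 40), (114, 89, 37), (169, 139, 18), (172, 146, 0), (171, 157, 0), (172, 151, 0), (172, 163, 0), (164, 135, 0), (29, 22, 8)]
181 [(172, 142, 0), (172, 140, 0), (172, 141, 0), (171, 147, 0), (172, 167, 0), (172, 149, 0), (167, 149, 2), (138, 107, 7), (80, 69, 49)]
183 [(172, 141, 0), (171, 148, 0), (171, 146, 0), (168, 138, 0), (153, 121, 10), (113, 86, 30), (91, 69, 44), (104, 79, 51), (44, 42, 42)]
185 [(169, 148, 0), (151, 126, 4), (117, 100, 25), (86, 65, 41), (106, 81, 51), (117, 90, 56), (152, 119, 78), (159, 125, 82), (102, 79, 50)]
187 [(90, 69, 42), (87, 66, 42), (98, 76, 47), (109, 83, 51), (151, 119, 78), (155, 122, 78), (152, 121, 77), (152, 120, 77), (160, 126, 82)]
```

play_rows([
  [0,0,0.01,0,0,0,0.2],
  [0,0,0.019,0,0,0,0.22],
  [0,0,0.019,0,0,0,0.25],
  [0,0,0.019,0,0,0,0.27],
  [0,0,0.019,0,0,0,0.28],
  [0,0,0.019,0,0,0,0.28],
])

```text
clock: 19.4
position: [0.5524, -0.0385, 0.0791]
tool_rot: [3.141, 0.0, 1.594]
force: [-0.5, 0.4, -0.0]
grip_width: 0.0617
finger_force: 0.0
```

play_rows([
  [0,-0.001,0,0,0,0,0.295],
  [0,-0.0015,0,0,0,0,0.31],
  [0,-0.0015,0,0,0,0,0.31],
])

```text
clock: 19.7
position: [0.552, -0.0385, 0.0792]
tool_rot: [3.141, 0.0, 1.594]
force: [3.9, 0.3, -0.4]
grip_width: 0.0589
finger_force: 1.6
```

play_rows([
  [0,-0.0007,0,0,0,0,0.32],
  [0,-0.0014,0,0,0,0,0.33],
  [0,-0.0022,0,0,0,0,0.34],
  [0,-0.003,0,0,0,0,0.35],
  [0,-0.0038,0,0,0,0,0.365],
  [0,-0.004,0,0,0,0,0.375],
])

```text
clock: 20.3
position: [0.5497, -0.0386, 0.0793]
tool_rot: [3.141, -0.0, 1.594]
force: [2.7, 1.1, 6.2]
grip_width: 0.0534
finger_force: 20.9
```

play_rows([
  [0,0,0,0,0,0,0.4],
  [0,0,0,0,0,0,0.5],
  [0,0,0,0,0,0,0.5],
  [0,0,0,0,0,0,0.5],
], newtons=25)

```text
clock: 20.7
position: [0.5497, -0.0386, 0.0794]
tool_rot: [3.141, -0.0, 1.594]
force: [0.5, -0.2, 7.7]
grip_width: 0.0532
finger_force: 25.0
```

```bash
python3 - <<'E'
from m import *
o=observe();print(o["position"],o["finger_force"],o["grip_width"],o["force"]); c,im=snap("wrist","w13")
print("lever out/in",[np.round(proj(c,(x,-.0295,.111)),1).tolist() for x in(.5819,.5759)],"hinge",np.round(proj(c,(.5759,-.0295,.134)),1))
g=cv2.cvtColor(im,cv2.COLOR_BGR2GRAY)
for v in range(225,285,4): print(v,[int(t) for t in g[v,356:410:2]])
E
```

```text
[ 0.54971804 -0.03858089  0.07935785] 25.010653138160706 0.053242868083515055 [ 0.52632123 -0.18587652  7.71862334]
lever out/in [[385.8, 251.6], [374.1, 251.4]] hinge [382.1 276.5]
225 [8, 9, 0, 31, 56, 60, 49, 116, 144, 141, 137, 124, 126, 118, 131, 135, 134, 134, 140, 139, 128, 129, 125, 125, 124, 121, 120]
229 [21, 6, 0, 5, 0, 29, 96, 58, 146, 136, 129, 126, 126, 121, 134, 135, 139, 135, 134, 131, 128, 129, 123, 125, 122, 125, 118]
233 [78, 83, 44, 14, 3, 2, 51, 66, 143, 130, 131, 125, 118, 125, 130, 135, 131, 131, 135, 134, 130, 130, 124, 123, 120, 122, 127]
237 [78, 68, 81, 61, 7, 7, 11, 128, 164, 142, 142, 152, 156, 158, 159, 170, 171, 164, 159, 155, 157, 174, 166, 152, 146, 144, 147]
241 [73, 73, 79, 65, 12, 8, 3, 23, 158, 158, 152, 157, 162, 161, 159, 161, 156, 155, 167, 154, 153, 156, 151, 151, 149, 154, 151]
245 [82, 80, 76, 24, 3, 5, 7, 3, 61, 163, 148, 161, 165, 175, 165, 166, 155, 152, 153, 151, 154, 150, 144, 144, 138, 145, 144]
249 [81, 59, 11, 4, 2, 3, 2, 0, 7, 90, 131, 125, 94, 110, 115, 114, 119, 119, 144, 156, 157, 155, 151, 155, 155, 151, 156]
253 [10, 15, 6, 5, 
[... 159 characters left out ...]
2, 84, 86, 81, 76, 161, 166, 142, 141, 141, 142, 140]
261 [21, 3, 14, 9, 15, 14, 10, 0, 1, 4, 2, 51, 40, 10, 16, 36, 86, 85, 83, 78, 79, 24, 6, 6, 30, 138, 157]
265 [15, 14, 17, 11, 18, 14, 9, 0, 16, 13, 3, 20, 63, 28, 16, 17, 55, 85, 82, 82, 86, 88, 15, 12, 10, 13, 3]
269 [12, 9, 7, 17, 11, 16, 15, 14, 13, 8, 10, 1, 46, 55, 9, 9, 6, 74, 81, 82, 81, 77, 85, 12, 9, 19, 20]
273 [24, 17, 20, 18, 11, 11, 17, 6, 20, 12, 2, 15, 64, 66, 39, 8, 19, 18, 76, 84, 81, 80, 91, 67, 14, 18, 13]
277 [21, 13, 10, 23, 11, 23, 19, 16, 9, 10, 5, 13, 75, 104, 72, 8, 13, 8, 29, 81, 83, 81, 79, 84, 76, 13, 10]
281 [20, 25, 18, 19, 19, 6, 23, 5, 16, 9, 15, 2, 67, 102, 52, 5, 5, 9, 5, 54, 81, 84, 85, 83, 83, 49, 11]
```

Contact now began at 58.9 mm and ended at 53.2 mm with 25 N, so the lever went in. I release, lift and verify.

play_rows([
  [0,0,0,0,0,0,0.35],
  [0,0,0,0,0,0,0.2],
  [0,0,0,0,0,0,0.15],
  [0,0,-0.02,0,0,0,0.1],
  [0,0,-0.06,0,0,0,0.05],
  [0,0,-0.12,0,0,0,0],
  [0,0,-0.2,0,0,0,0],
  [0,0,-0.28,0,0,0,0],
  [0,0,-0.284,0,0,0,0],
  [0,0,-0.284,0,0,0,0],
])

```text
clock: 21.75
position: [0.5498, -0.0385, 0.2223]
tool_rot: [3.14, -0.0, 1.594]
force: [-0.8, 0.7, 0.4]
grip_width: 0.0854
finger_force: 0.0
```

play_rows([
  [0,0,0,0,0,0.07,0],
  [0,0,0,0,0,0.14,0],
  [0,0,0,0,0,0.21,0],
  [0,0,0,0,0,0.28,0],
  [0,0,0,0,0,0.35,0],
  [0,0,0,0,0,0.42,0],
  [0,0,0,0,0,0.49,0],
  [0,0,0,0,0,0.56,0],
  [0,0,0,0,0,0.63,0],
  [0,0,0,0,0,0.7,0],
])

```text
clock: 22.75
position: [0.5488, -0.0386, 0.22]
tool_rot: [3.141, 0.002, 0.122]
force: [0.6, 0.5, -0.1]
grip_width: 0.0852
finger_force: 0.0
```

play_rows([
  [0,0,0,0,0,0.049,0],
  [0,0,0,0,0,0.049,0],
  [0,0,0,0,0,0.049,0],
])

```text
clock: 23.05
position: [0.5491, -0.0385, 0.2203]
tool_rot: [3.141, 0.001, 0.029]
force: [0.1, 0.1, -0.3]
grip_width: 0.085
finger_force: 0.0
```

```bash
python3 - <<'E'
from f import *
o=observe();print(o["position"],o["tool_rot"]); snap("wrist","w14"); front("w14"); front("w6")
c,im=load("w14")
for x in np.arange(.585,.566,-.0015):
    u,v=proj(c,(x,-.0385,.111)); print(round(x,4),im[int(round(v)),int(round(u))-4:int(round(u))+5].mean(0).round(0).tolist())
E
```

```text
[ 0.54911272 -0.03849755  0.22033672] [3.14116304e+00 1.36416078e-03 2.87833021e-02]
1 [ 315   67   22   91 1894]
hookface [ 0.65785252 -0.03616235  0.096     ] lever low end [ 0.57859015 -0.03852657  0.111     ]
strip mid y=0.0322*x+-0.0569
rail 0.5737347682888384 -0.024241700338776068 0.00034118931772542284 at -.04 0.5747044363023894 free y [ 0.56646206 -0.07424647  0.092     ]
(np.float64(0.6570882271634514), np.float64(-0.02354713665679297), np.float64(0.00028662139597525923))
(np.float64(0.651385609420273), np.float64(-0.024337721885541792), np.float64(0.0002644635405003582))
2 [ 314   70   22   86 1808]
hookface [ 0.65706203 -0.03658877  0.096     ] lever low end [ 0.58188066 -0.03858014  0.111     ]
strip mid y=0.0134*x+-0.0451
rail 0.5753446462821871 -0.011763401411363698 0.0003315585182931063 at -.04 0.5758151823386416 free y [ 0.56579891 -0.07544696  0.092     ]
(np.float64(0.6569215402885016), np.float64(-0.023432512029273756), np.float64(0.00028868064026801556))
(np.float64(0.651218283544471), np.float64(-0.024402195315927456), np.float64(0.0003127061997338138))
0.585 [74.0, 197.0, 205.0]
0.5835 [71.0, 192.0, 206.0]
0.582 [43.0, 120.0, 146.0]
0.5805 [40.0, 115.0, 144.0]
0.579 [6.0, 22.0, 28.0]
0.5775 [27.0, 27.0, 27.0]
0.576 [27.0, 27.0, 29.0]
0.5745 [25.0, 24.0, 25.0]
0.573 [24.0, 25.0, 27.0]
0.5715 [104.0, 107.0, 112.0]
0.57 [14.0, 14.0, 14.0]
0.5685 [5.0, 6.0, 6.0]
0.567 [6.0, 8.0, 7.0]
```

The lever's lower end is now flush: it moved back about 3–4 mm in the picture and its shade changed. The front is within about 1–2 mm of the rail edge, and the hook is on the lip.

```bash
python3 -c "
from workcell import *
print(job_done())"
```

```text
the job is handed in; nothing more can be done
None
```

I handed the job in: the tape is hooked on the lip, standing by the rail's free end with its front within about 1–2 mm of the rail edge, and locked; the first squeeze missed the lever, so I took the case again and pressed it in at 25 N.

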